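# Bring the black jar to the front of the carousel and hold it

### The arm

A 6-joint arm with a two-finger parallel gripper is mounted at the origin on a cart in front of the work surface, level with it; the furniture and walls round the work are solid. World frame = base frame: x ahead of the robot, y to its left, z up, the work surface at z = 0. Lengths are in mm, angles in rad, forces in N, time in s.
With the tool pointing down it reaches from about 275 to 750 mm from the base axis. Payload 10.2 kg.
Tool frame: the origin (TCP) lies midway between the tips of the shut fingers; the grasp point (between the pads) lies 19 mm behind it (ctrl.grasp_offset is the distance from the TCP to the grasp point, in mm); z points along the fingers, y is the line along which they close (so a half turn about z gives the same grasp; the last joint's range is limited). The gripper opens to 85 mm and grips with 20 to 120 N. Pads are 22 mm wide; open, the fingers measure 114 mm over their backs; the gripper's body (76 mm by 85 mm) begins 54 mm behind the grasp point. The pads swing forward as they close: fully open they stand 13 mm farther back than shut.
Start: joints at [0.892, 0.313, 1.498, -0, 1.331, -0.223], TCP at [231.108, 471.402, 231.294] pointing down, gripper open.
Joint ranges: [-2.94, 2.94], [-0.97, 2.17], [0.19, 2.56], [-1.23, 4.37], [0.02, 3.11], [-2.88, 2.88]. Speed limits (rad/s): [2.39, 2.39, 3.01, 3.14, 3.14, 3.14].

### API

Orientations are given as a unit quaternion [w, x, y, z].
In Python, from rig import ctrl, viewer, models gives the robot as it stands. The module is installed in compiled form; this text tells all that it offers.
- The arm moves only by the shell command python3 -m pendant 'ROWS' [OPENING] [FORCE]. ROWS is text: rows parted by semicolons, each of 4 numbers parted by spaces: the shift along the tool's x, y, z in m, then the turn about the tool's z in rad. In form: x y z yaw; .... A call has 1 to 10 rows; each row shifts and turns the commanded pose from where the row before left it, along the tool's axes as they then stand; what a row does not reach is not made up. A row lasts 1/8 s, in which the tool goes at most 62.5 mm and 10.7 degrees, less where a joint would pass 70% of its speed; a pose out of reach is approached as far as the arm can. A call is refused whole if a number of a shift passes 0.0625 or a number of a turn 0.188, either way. A call with a gripper value outside its range is refused whole. OPENING is the opening, from 0 (shut) to 1 (fully open), set as the call begins (- or left out, the last holds). The fingers move at their own pace and stop on an object; FORCE is the grip in N (left out, the last holds). Time passes only in rows, so rows that do not move let the fingers close. It gives the time, the measured TCP pose, the force, the opening and the grip force at its end, in the units of the state.
- ctrl.sense(): the state, without advancing time (a new reading comes with each control period).
- viewer.capture(name): name is "scene" or "top"; returns a dict with "color" (384x512x3 uint8, red, green, blue), "vertical_fov" (degrees; the focal length in pixels is half the picture's height over the tangent of half this angle, whatever the lens; pixels are square), "cx", "cy" (the principal point, pixels), "pose" (4x4, takes a point from camera to world coordinates). Camera axes: x right, y down, z forward; pixel columns grow to the right and rows downward; lengths in mm; the calibration is good to about 2 mm. A picture is of the moment at which its call begins. There is no depth.
- ctrl.finish_job(): hands the job in; it is judged then, once.
Trained networks look in the newest picture that a camera, given by its name, has taken for a name from the list of things; names that differ only in an ending like _2 or _b are one class to them, and where a whole thing is asked for, a point or a joint stands for the part that bears it (a point fixed in the world has none). Each returns a list of dicts, best first, with "p" (0 to 1); they miss things now and then, are a little off and sometimes report something else, mostly with a low value. They report only what shows in the picture. A call takes as long as a camera call.
- models.boxes_of(camera, query): "at" ([x, y, z] in mm, in world coordinates, good to about 4 mm: the middle of the surface that is visible of it).
The state is a dict: "time_s": time; "joints": joint angles; "dq": joint speeds; "tau": joint torques, N m; "eef_pos": TCP position; "ee_rot": TCP orientation; "force": force on the tool from outside, world axes, zero at the start; "wrist_torque": the same for the moment, N m; "grip_width": opening from 0.0 (shut) to 1.0 (fully open); "grip_force": force on a finger pad.
Only numpy, scipy, OpenCV 4.12 (cv2) and the standard library are available. Lean on these libraries where they do the work, as an engineer would, in place of code of your own. Each camera call takes 0.05 s, during which the arm holds its last target. There are 200 camera calls.

### The job

Turn the condiment carousel gently by the wooden handle on top of its post, regripping if you need to, until the small black jar with the screw lid stands squarely at the front, in the middle of the side towards the worktop's front edge. Finish with the handle still gripped and the carousel held still there, so that it does not turn along while I unscrew the lid with one hand. Do not touch the tray or the things on it, and leave everything else where it stands.

Things in the scene. Friction and masses are not known exactly. Their poses are not given: they have to be found in the camera images.
- foot: fixed round foot of the carousel, dark steel, 168 mm across, on the worktop. Origin: centre of its underside, on the turning axis. Its axes are the world's: -x is towards the front edge of the worktop.
- turntable (a joint): angle of the carousel's turning part (round wooden tray, post and handle), rad, growing anticlockwise seen from above; it turns three times round either way on a ball bearing (0.015 N m of friction and 0.04 N m per rad/s). At 0 the handle's length lies along x. The jars stand loose on the tray in any order, so the value does not say where a jar is.
- tray (a point): centre of the top of the carousel's round wooden tray, on the turning axis. The tray is 250 mm across, its top 30 mm above the worktop; a thin steel rail round its edge stands 24 mm above its top.
- handle (a point): centre of the dark wooden cross grip on top of the carousel's steel centre post, fixed to the turning part: 64 mm long (its x axis), 16 mm thick (y), 24 mm high (z). It lies on the turning axis, 173 mm above the worktop. Below it is only the post (11 mm thick, with a 16 mm collar under the grip), with about 50 mm of free height between the grip's underside and the tallest jar.
- orange_jar: clip-top glass jar with an orange rubber seal and brownish contents, 66 mm across the glass, 85 mm with its wire clip, 76 mm high. Stands loose on the tray, its centre about 70 mm from the axis. Origin: centre of its underside, z up.
- pale_jar: clip-top glass jar with a clear seal and whitish speckled contents, 82 mm across, 97 mm with its wire clip, 81 mm high. Stands loose on the tray, its centre about 70 mm from the axis. Origin: centre of its underside, z up.
- black_pot: THE JAR TO BRING TO THE FRONT: small all-black round jar with a black screw lid, 58 mm across, 50 mm high. Stands loose on the tray, its centre about 70 mm from the axis. Origin: centre of its underside, z up.
- shaker_a: small steel shaker, 37 mm across, 64 mm high. Stands loose on the tray, its centre about 70 mm from the axis. Origin: centre of its underside, z up.
- shaker_b: second small steel shaker, 37 mm across, 64 mm high. Stands loose on the tray, its centre about 70 mm from the axis. Origin: centre of its underside, z up.
- black_mug: black mug, upside down, 63 x 88 x 51 mm. Bystander on the worktop. Origin: centre of its underside.
- cream_mug: cream mug, upside down, 63 x 88 x 51 mm. Bystander on the worktop. Origin: centre of its underside.
- tumbler_left: drinking glass, upside down, 64 mm across, 89 mm high. Bystander on the worktop. Origin: centre of its underside.
- tumbler_right: drinking glass, upside down, 64 mm across, 89 mm high. Bystander on the worktop. Origin: centre of its underside.
- lemon: yellow lemon, 78 x 55 x 56 mm. Bystander on the worktop. Origin: centre of its underside.
- garlic: pale garlic bulb, 53 mm across, 52 mm high. Bystander on the worktop. Origin: centre of its underside.

How it is judged:
By the outcome, as a careful person would: the job done as asked, in the order asked, and still so for the second after the job is handed in, while the arm keeps its last pose, push and grip.
It also fails if it takes over 61 s, if anything falls off the work surface, if the arm or the gripper's body presses on something with over 40 N, if the wrist force passes 120 N, or if a joint passes its speed limit or range.

## Working session

There is one attempt and no reset: what is moved stays moved. The work goes in short steps, Python scripts to look and compute and a shell command to move; the robot and the scene stay as the last step left them, time stands still between calls to the robot, and variables do not carry over. Pictures are saved under pics/ and viewed, at most 10 in all, crops included, and the job is handed in when it is done.

```bash
mkdir -p pics; python3 - <<'E'
from rig import ctrl, viewer, models
import cv2, numpy as np
s=ctrl.sense();print(s['time_s'],s['eef_pos'],s['ee_rot'],s['grip_width'])
for c in ("scene","top"):
    r=viewer.capture(c);cv2.imwrite(f"pics/{c}0.png",r["color"][:,:,::-1])
    print(c,r["vertical_fov"],r["cx"],r["cy"],np.round(r["pose"],3).tolist())
    for q in ("foot","handle","black_pot","tray","orange_jar","pale_jar","shaker_a","black_mug"):
        print(q,[(np.round(d["at"]).tolist(),round(d["p"],2)) for d in models.boxes_of(c,q)[:2]])
E
```

```text
0.0 [230.92904699 471.18577676 230.70762493] [-2.89890382e-04  2.25928258e-01  9.74143703e-01 -6.19998251e-04] 1.0013374409490816
scene 53.2947169696227 260.6527410694383 190.95151161591667 [[0.604, -0.619, 0.502, -101.943], [-0.797, -0.458, 0.394, -594.323], [-0.014, -0.638, -0.77, 1035.316], [0.0, 0.0, 0.0, 1.0]]
foot [([469.0, 149.0, 31.0], 0.83), ([399.0, 118.0, 89.0], 0.33)]
handle [([469.0, 148.0, 27.0], 0.68)]
black_pot [([532.0, 171.0, 78.0], 0.67), ([462.0, 149.0, 33.0], 0.65)]
tray [([470.0, 145.0, 29.0], 0.93)]
orange_jar [([401.0, 114.0, 91.0], 0.79), ([533.0, 170.0, 81.0], 0.2)]
pale_jar [([402.0, 197.0, 99.0], 0.78)]
shaker_a [([484.0, 91.0, 81.0], 0.46)]
black_mug [([408.0, -89.0, 37.0], 0.79)]
top 53.33772969538209 250.34893751536103 185.85377856140917 [[0.003, -0.993, 0.12, 341.393], [-1.0, -0.004, -0.008, -137.042], [0.008, -0.12, -0.993, 1364.189], [0.0, 0.0, 0.0, 1.0]]
foot [([478.0, 156.0, 33.0], 0.93)]
handle [([476.0, 160.0, 32.0], 0.74)]
black_pot [([538.0, 174.0, 75.0], 0.5), ([486.0, 102.0, 88.0], 0.48)]
tray [([479.0, 162.0, 32.0], 0.58)]
orange_jar [([413.0, 128.0, 94.0], 0.63)]
pale_jar [([415.0, 204.0, 106.0], 0.86), ([479.0, 160.0, 29.0], 0.25)]
shaker_a [([490.0, 100.0, 90.0], 0.61), ([478.0, 165.0, 32.0], 0.22)]
black_mug [([418.0, -81.0, 44.0], 0.59)]
```

View pics/scene0.png

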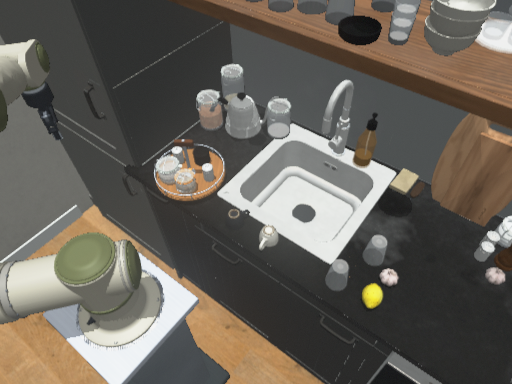

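View pics/top0.png

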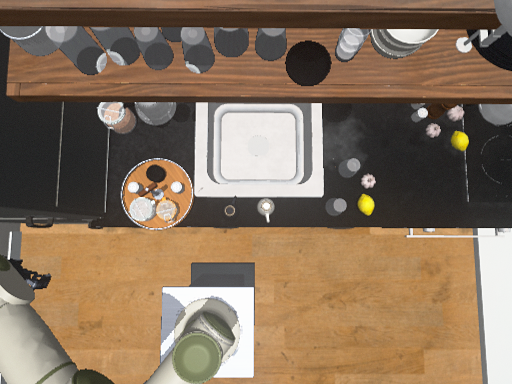

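The scene view shows the carousel around (190,172), with the black pot at about (202,156) and the handle near (183,142). In the top view the tray is centred near (157,193), the pot is at (156,173) and the handle at about (152,190). I'll enlarge both.

```bash
python3 - <<'E'
import cv2,numpy as np
a=cv2.imread("pics/scene0.png")[125:205,145:235];b=cv2.imread("pics/top0.png")[150:235,112:202]
f=lambda i:cv2.resize(i,None,fx=6,fy=6,interpolation=cv2.INTER_CUBIC)[:480,:]
b2=cv2.resize(b[:80],(540,480),interpolation=cv2.INTER_CUBIC)
m=np.hstack([cv2.resize(a,(400,356),interpolation=cv2.INTER_CUBIC),cv2.resize(b[:80],(400,356),interpolation=cv2.INTER_CUBIC)])
cv2.imwrite("pics/crop0.png",m)
E
```

```text
(no output)
```

View pics/crop0.png

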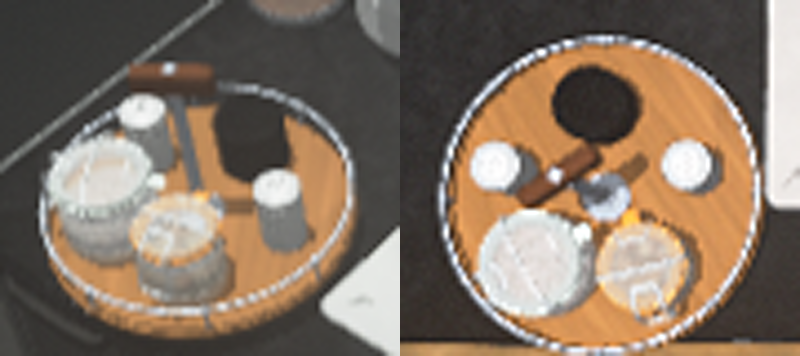

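Left half of the crop is the scene view: handle dot at crop (168,69), black pot lid around (250,112). Right half is the top view: handle ends at about (520,197) and (600,148), its dot at (556,174), pot lid at (597,103) and rail centre at (601,194). Next step: convert these to positions.

```bash
cat > h.py <<'E'
import numpy as np
def ray(r,u,v,z):
    f=r["color"].shape[0]/2/np.tan(np.radians(r["vertical_fov"])/2)
    P=r["pose"];d=P[:3,:3]@[(u-r["cx"])/f,(v-r["cy"])/f,1];o=P[:3,3]
    return (o+d*(z-o[2])/d[2])[:2]
E
python3 - <<'E'
from rig import ctrl, viewer, models
import numpy as np
from h import ray
k=400/90
t=viewer.capture("top");s=viewer.capture("scene")
T=lambda x,y,z:ray(t,112+(x-400)/k-.4,150+y/k-.4,z)
S=lambda x,y,z:ray(s,145+x/k-.4,125+y/k-.4,z)
print("handle dot",T(556,174,185),S(168,69,185))
e1,e2=T(520,197,185),T(600,148,185);print("handle ang",np.degrees(np.arctan2(*(e2-e1)[::-1])),np.linalg.norm(e2-e1))
e1,e2=S(130,72,185),S(214,77,185);print("handle angS",np.degrees(np.arctan2(*(e2-e1)[::-1])),np.linalg.norm(e2-e1))
print("rail",T(601,194,54),S(197,198,54))
c=T(601,194,54)
p=T(597,102,80);print("pot",p,S(250,112,80),p-c)
s=ctrl.sense();from scipy.spatial.transform import Rotation as R
print(R.from_quat(np.roll(s["ee_rot"],-1)).as_matrix().round(3).tolist(),s["eef_pos"])
E
```

```text
handle dot [473.29034419 174.45292094] [472.22676376 176.00344423]
handle ang -57.57107143784196 64.48563934469298
handle angS -58.58971335516848 62.651784235019704
rail [472.51348189 173.78583597] [467.34271254 170.62997794]
pot [540.42891238 172.92853411] [546.00655752 181.96003858] [67.91543049 -0.85730186]
[[-0.898, 0.44, 0.0], [0.44, 0.898, 0.0], [-0.0, 0.0, -1.0]] [231.13290961 471.40172749 231.3054891 ]
```

The axis is near (472.5, 174.5), the handle's length is at -58° and the pot is at about 0° (the far side), so it needs roughly a half turn with one regrip. The tall cupboard stands at y > 380, so I'll first move along -y in front of the worktop.

```bash
python3 -m pendant '-0.008 -0.014 -0.001 0;-0.017 -0.029 -0.001 0;-0.017 -0.029 -0.001 0;-0.017 -0.029 -0.001 0;-0.017 -0.029 -0.001 0;-0.017 -0.029 -0.001 0;-0.017 -0.029 -0.001 0;-0.017 -0.029 -0.001 0;-0.009 -0.018 -0.001 0' 1 40
python3 -m pendant '0 0 0 0.1;0 0 0 0.15;0 0 0 0.15;0 0 0 0.1;0 0 0 0.06;0 0 0 0'
```

```text
time_s: 2.12
eef_pos: [249.8, 199.4, 240.5]
ee_rot: [0.0, 0.226, 0.974, 0.0]
force: [-0.6, 0.1, 0.2]
grip_width: 1.001
grip_force: 0.0
time_s: 2.88
eef_pos: [249.8, 200.5, 240.4]
ee_rot: [0.0, 0.486, 0.874, 0.0]
force: [-0.5, -0.4, 0.8]
grip_width: 0.999
grip_force: 0.0
```

```bash
cat >> h.py <<'E'
from scipy.spatial.transform import Rotation as R
def to(ctrl,x,y,z):
    s=ctrl.sense();M=R.from_quat(np.roll(s["ee_rot"],-1)).as_matrix()
    print("t",round(s["time_s"],2),"pos",s["eef_pos"].round(1) if hasattr(s["eef_pos"],"round") else s["eef_pos"],"psi",round(float(np.degrees(np.arctan2(M[1,1],M[0,1]))),1),"q6",round(s["joints"][5],2),"toolshift m",(M.T@(np.array([x,y,z])-s["eef_pos"])/1000).round(4))
    print("F",np.round(s["force"],1),"T",np.round(s["wrist_torque"],2),"grip",round(s["grip_width"],3),round(s["grip_force"],1))
E
python3 -c "
from rig import ctrl
from h import to
to(ctrl,472.5,174.5,235)"
```

```text
t 2.88 pos [249.8 200.5 240.4] psi 31.8 q6 -0.25 toolshift m [-0.1396  0.1755  0.0054]
F [-0.5 -0.4  0.8] T [-0.01 -0.02  0.  ] grip 0.999 0.0
```

```bash
python3 -m pendant '-0.01 0.0125 0 0;-0.018 0.0225 0 0;-0.018 0.0225 0 0;-0.018 0.0225 0 0;-0.018 0.0225 0 0;-0.018 0.0225 0 0;-0.018 0.0225 0.005 0;-0.014 0.0175 0 0;-0.0076 0.0105 0 0;0 0 0 0'
python3 - <<'E'
from rig import ctrl,viewer,models
import cv2,numpy as np
from h import to
to(ctrl,472.5,174.5,235)
r=viewer.capture("scene");q=viewer.capture("top")
f=lambda i:cv2.resize(i[:,:,::-1],(400,356),interpolation=cv2.INTER_CUBIC)
cv2.imwrite("pics/c1.png",np.hstack([f(r["color"][125:205,145:235]),f(q["color"][150:230,112:202])]))
E
```

```text
time_s: 4.12
eef_pos: [473.0, 174.1, 234.9]
ee_rot: [-0.0, 0.486, 0.874, -0.0]
force: [-0.1, 0.4, -0.3]
grip_width: 0.997
grip_force: 0.0
t 4.12 pos [473.  174.1 234.9] psi 31.8 q6 -0.44 toolshift m [ 0.0006 -0.0002 -0.0001]
F [-0.1  0.4 -0.3] T [-0.03  0.03 -0.02] grip 0.997 0.0
```

View pics/c1.png

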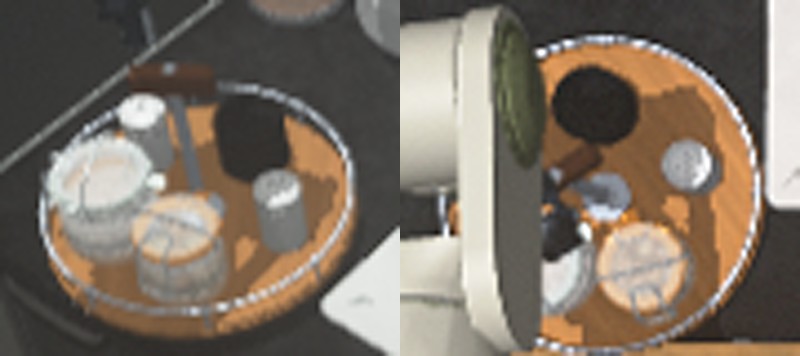

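The gripper fingers are above the handle (one finger shows at the upper left, around crop (120,20)), and the handle hasn't moved. Going down and gripping.

```bash
python3 -m pendant '0 0 0.01 0;0 0 0.02 0;0 0 0.02 0;0 0 0.02 0;0 0 0.009 0;0 0 0 0' 1 40
python3 -m pendant '0 0 0 0;0 0 0 0;0 0 0 0;0 0 0 0;0 0 0 0;0 0 0 0' 0 40
python3 -c "
from rig import ctrl
from h import to
to(ctrl,472.5,174.5,156)"
```

```text
time_s: 4.97
eef_pos: [472.2, 174.4, 156.0]
ee_rot: [-0.0, 0.486, 0.874, -0.0]
force: [-0.4, 0.1, 0.9]
grip_width: 1.003
grip_force: 0.0
time_s: 5.72
eef_pos: [472.1, 174.3, 156.6]
ee_rot: [-0.0, 0.486, 0.874, -0.0]
force: [-4.2, -0.6, 6.0]
grip_width: 0.179
grip_force: 40.2
t 5.72 pos [472.1 174.3 156.6] psi 31.8 q6 -0.43 toolshift m [-0.      0.0005  0.0006]
F [-4.2 -0.6  6. ] T [-0.26  0.8   0.07] grip 0.179 40.2
```

Gripped: 0.179 × 85 ≈ 15 mm, which matches the handle's thickness. Now turning about 90° anticlockwise, which is negative yaw.

```bash
python3 -m pendant '0 0 0 -0.02;0 0 0 -0.04;0 0 0 -0.06;0 0 0 -0.08;0 0 0 -0.08;0 0 0 -0.08;0 0 0 -0.08;0 0 0 -0.08;0 0 0 -0.08;0 0 0 -0.08'
python3 -m pendant '0 0 0 -0.08;0 0 0 -0.08;0 0 0 -0.08;0 0 0 -0.08;0 0 0 -0.08;0 0 0 -0.08;0 0 0 -0.08;0 0 0 -0.08;0 0 0 -0.08;0 0 0 -0.08'
python3 -m pendant '0 0 0 -0.06;0 0 0 -0.04;0 0 0 -0.02;0 0 0 -0.01;0 0 0 0;0 0 0 0'
python3 - <<'E'
from rig import ctrl,viewer,models
import cv2,numpy as np
from h import to
to(ctrl,472.5,174.5,156)
r=viewer.capture("scene");q=viewer.capture("top")
f=lambda i:cv2.resize(i[:,:,::-1],(400,356),interpolation=cv2.INTER_CUBIC)
cv2.imwrite("pics/c2.png",np.hstack([f(r["color"][125:205,145:235]),f(q["color"][150:230,112:202])]))
E
```

```text
time_s: 6.98
eef_pos: [472.5, 174.8, 156.6]
ee_rot: [0.0, 0.166, 0.986, 0.0]
force: [-2.7, 2.7, 3.2]
grip_width: 0.182
grip_force: 39.8
time_s: 8.22
eef_pos: [472.5, 175.6, 156.6]
ee_rot: [0.001, -0.231, 0.973, 0.001]
force: [-2.3, 8.5, 2.6]
grip_width: 0.184
grip_force: 39.9
time_s: 8.98
eef_pos: [472.4, 175.7, 156.6]
ee_rot: [0.001, -0.293, 0.956, 0.001]
force: [-0.9, 9.2, 3.0]
grip_width: 0.18
grip_force: 39.9
t 8.97 pos [472.4 175.7 156.6] psi 124.1 q6 -2.04 toolshift m [ 0.0006 -0.0011  0.0006]
F [-0.9  9.2  3. ] T [ 1.05  0.34 -0.01] grip 0.18 39.9
```

View pics/c2.png

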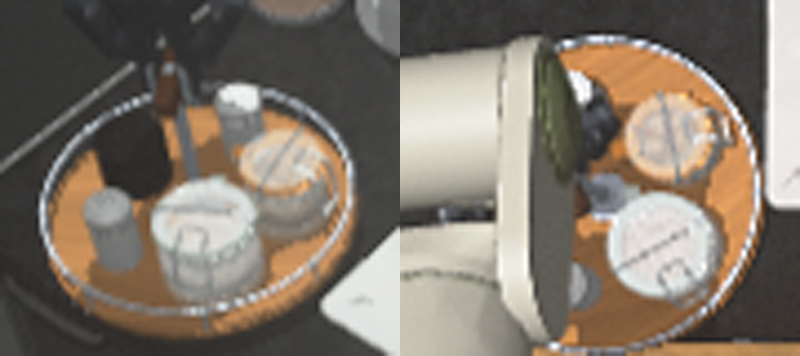

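The pot is now on the left (crop (135,155)), a quarter turn round. Releasing, lifting, turning the gripper back a half turn and regripping.

```bash
python3 -m pendant '0 0 0 0;0 0 0 0;0 0 0 0;0 0 0 0;0 0 -0.01 0;0 0 -0.02 0;0 0 -0.01 0;0 0 0 0.06;0 0 0 0.12;0 0 0 0.15' 1
python3 -m pendant '0 0 0 0.16;0 0 0 0.16;0 0 0 0.16;0 0 0 0.16;0 0 0 0.16;0 0 0 0.16;0 0 0 0.16;0 0 0 0.16;0 0 0 0.16;0 0 0 0.16'
python3 -m pendant '0 0 0 0.16;0 0 0 0.16;0 0 0 0.16;0 0 0 0.16;0 0 0 0.16;0 0 0 0.16;0 0 0 0.14;0 0 0 0.08;0 0 0 0.03;0 0 0 0'
python3 -c "
from rig import ctrl
from h import to
to(ctrl,472.3,175.8,156)"
```

```text
time_s: 10.32
eef_pos: [472.5, 174.4, 196.5]
ee_rot: [0.0, -0.129, 0.992, -0.0]
force: [0.2, 0.4, -0.5]
grip_width: 0.999
grip_force: 0.0
time_s: 11.58
eef_pos: [472.5, 174.3, 196.5]
ee_rot: [0.0, 0.621, 0.783, -0.0]
force: [-0.1, 0.9, 0.3]
grip_width: 0.994
grip_force: 0.0
time_s: 12.82
eef_pos: [472.5, 174.3, 196.4]
ee_rot: [0.0, 0.956, 0.294, 0.0]
force: [-0.8, 0.5, -0.2]
grip_width: 1.001
grip_force: 0.0
t 12.82 pos [472.5 174.3 196.4] psi -55.8 q6 1.09 toolshift m [ 0.0007 -0.0013  0.0404]
F [-0.8  0.5 -0.2] T [-0.01 -0.04  0.01] grip 1.001 0.0
```

```bash
python3 -m pendant '0.0007 -0.0013 0.01 0;0 0 0.02 0;0 0 0.01 0;0 0 0 0' 1
python3 -m pendant '0 0 0 0;0 0 0 0;0 0 0 0;0 0 0 0;0 0 0 0;0 0 0 0' 0 50
python3 -m pendant '0 0 0 -0.02;0 0 0 -0.04;0 0 0 -0.06;0 0 0 -0.08;0 0 0 -0.08;0 0 0 -0.08;0 0 0 -0.08;0 0 0 -0.08;0 0 0 -0.08;0 0 0 -0.08'
python3 -m pendant '0 0 0 -0.08;0 0 0 -0.08;0 0 0 -0.08;0 0 0 -0.08;0 0 0 -0.08;0 0 0 -0.08;0 0 0 -0.08;0 0 0 -0.07;0 0 0 -0.05;0 0 0 -0.03'
python3 -m pendant '0 0 0 -0.01;0 0 0 0;0 0 0 0'
python3 - <<'E'
from rig import ctrl,viewer,models
import cv2,numpy as np
from h import to
to(ctrl,472.5,174.5,156)
r=viewer.capture("scene");q=viewer.capture("top")
for c in ("scene","top"):
    for n in ("black_pot","orange_jar","pale_jar"):print(c,n,[(np.round(d["at"]).tolist(),round(d["p"],2)) for d in models.boxes_of(c,n)[:2]])
f=lambda i:cv2.resize(i[:,:,::-1],(400,356),interpolation=cv2.INTER_CUBIC)
cv2.imwrite("pics/c3.png",np.hstack([f(r["color"][125:205,145:235]),f(q["color"][150:230,112:202])]))
E
```

```text
time_s: 13.32
eef_pos: [472.0, 175.8, 155.6]
ee_rot: [-0.0, 0.956, 0.294, -0.001]
force: [-0.0, 0.2, 0.3]
grip_width: 0.996
grip_force: 0.0
time_s: 14.08
eef_pos: [472.4, 175.8, 156.6]
ee_rot: [0.0, 0.956, 0.294, 0.0]
force: [-1.0, -1.0, 4.5]
grip_width: 0.177
grip_force: 50.0
time_s: 15.32
eef_pos: [471.8, 176.3, 156.6]
ee_rot: [-0.001, 0.802, 0.597, -0.0]
force: [-5.9, 2.5, 7.4]
grip_width: 0.182
grip_force: 50.7
time_s: 16.58
eef_pos: [471.1, 176.2, 156.6]
ee_rot: [-0.001, 0.545, 0.838, -0.001]
force: [-10.6, 0.6, 10.8]
grip_width: 0.176
grip_force: 51.1
time_s: 16.95
eef_pos: [471.1, 176.2, 156.6]
ee_rot: [-0.001, 0.542, 0.841, -0.001]
force: [-10.6, 0.3, 10.0]
grip_width: 0.178
grip_force: 51.1
t 16.95 pos [471.1 176.2 156.6] psi 24.4 q6 -0.3 toolshift m [-0.0021  0.0006  0.0006]
F [-10.6   0.3  10. ] T [0.1  1.39 0.02] grip 0.178 51.1
scene black_pot [([398.0, 174.0, 80.0], 0.67), ([512.0, -568.0, 38.0], 0.64)]
scene orange_jar [([515.0, 188.0, 95.0], 0.65)]
scene pale_jar [([503.0, 104.0, 94.0], 0.88)]
top black_pot [([406.0, 171.0, 79.0], 0.59), ([523.0, -557.0, 35.0], 0.5)]
top orange_jar [([538.0, 177.0, 86.0], 0.56)]
top pale_jar [([514.0, 121.0, 106.0], 0.56)]
```

View pics/c3.png

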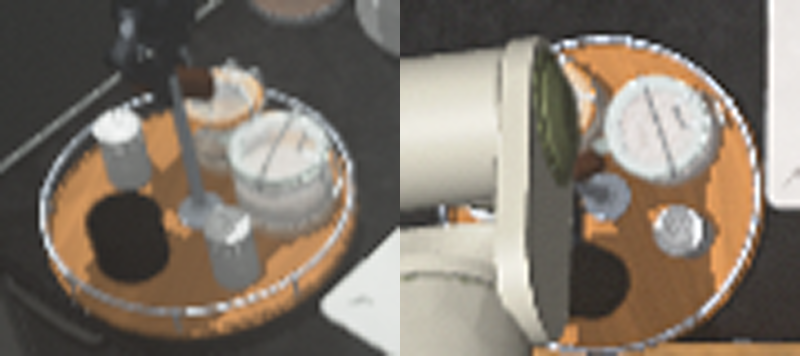

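The black pot is nearly at the front, at scene crop (127,235) and top crop (590,280). I'll fit its known cylinder outline in the before and after pictures; since the two positions are nearly opposite, calibration offsets cancel.

```bash
cat > fit.py <<'E'
import numpy as np,cv2
from scipy.optimize import minimize
a=np.linspace(0,2*np.pi,40)
K=8
def fit(r,img,x0,occ=None):
    """img rgb; fits pot cylinder (r29, z30..80) outline at x,y; returns xy, iou"""
    f=192/np.tan(np.radians(r["vertical_fov"])/2);P=r["pose"]
    def proj(X):
        c=(X-P[:3,3])@P[:3,:3];return np.c_[f*c[:,0]/c[:,2]+r["cx"],f*c[:,1]/c[:,2]+r["cy"]]
    def hull(x,y):
        X=np.vstack([np.c_[x+29*np.cos(a),y+29*np.sin(a),0*a+z] for z in (30,80)])
        return cv2.convexHull(proj(X).astype(np.float32))
    u0,v0=proj(np.array([[*x0,55]]))[0].round().astype(int)-20
    m=(cv2.resize(img[v0:v0+40,u0:u0+40],None,fx=K,fy=K,interpolation=cv2.INTER_CUBIC).max(2)<62).astype(np.uint8)
    def cost(p):
        h=(hull(*p)-[u0-0.0,v0-0.0]+0.0)*K
        t=np.zeros_like(m);cv2.fillPoly(t,[h.round().astype(np.int32)],1)
        w=cv2.dilate(t,np.ones((33,33)))
        return -(t&m).sum()/((t|(m&w)).sum())
    best=min((minimize(cost,np.add(x0,d),method="Nelder-Mead",options=dict(initial_simplex=np.add(x0,d)+np.array([[0,0],[6,0],[0,6]]),xatol=.1,fatol=1e-4)) for d in ([0,0],[5,5],[-5,5],[5,-5])),key=lambda s:s.fun)
    return best.x.round(1),round(-best.fun,3)
E
python3 - <<'E'
from rig import viewer,ctrl
import cv2,numpy as np
from fit import fit
r=viewer.capture("scene");np.save("pics/s3.npy",r["color"])
i0=cv2.imread("pics/scene0.png")[:,:,::-1]
p0,c0=fit(r,i0,(541,176));p1,c1=fit(r,r["color"],(404,172))
t0=viewer.capture("top");q0=fit(t0,cv2.imread("pics/top0.png")[:,:,::-1],(541,174))
print(p0,c0,p1,c1,"top initial",q0)
th=172.5;d=p1-p0
# axis c from p1-c=R(p0-c)
Rm=lambda t:np.array([[np.cos(t),-np.sin(t)],[np.sin(t),np.cos(t)]])
M=Rm(np.radians(th));c=np.linalg.solve(np.eye(2)-M,p1-M@p0)
print("axis",c,"r",np.linalg.norm(p1-c),"ang",np.degrees(np.arctan2(*(p1-c)[::-1])))
E
```

```text
[533.2 146.6] -774422505193515.6 [367.2 172.1] -633799830740750.5 top initial (array([569. , 196.9]), np.float64(-723543599674820.2))
axis [449.36432085 153.90989259] r 84.15376181915725 ang 167.51680645146348fit.py:19: RuntimeWarning: overflow encountered in scalar negative
  return -(t&m).sum()/((t|(m&w)).sum())
```

Unsigned overflow in the cost; fixing that.

```bash
sed -i 's/return -(t&m).sum()\/((t|(m&w)).sum())/return -float((t\&m).sum())\/float((t|(m\&w)).sum())/' fit.py
python3 - <<'E'
from rig import viewer,ctrl
import cv2,numpy as np
from fit import fit
r=viewer.capture("scene")
i0=cv2.imread("pics/scene0.png")[:,:,::-1]
p0,c0=fit(r,i0,(541,176));p1,c1=fit(r,r["color"],(404,172))
t0=viewer.capture("top");q0=fit(t0,cv2.imread("pics/top0.png")[:,:,::-1],(541,174))
print(p0,c0,p1,c1,"top initial",q0)
Rm=lambda t:np.array([[np.cos(t),-np.sin(t)],[np.sin(t),np.cos(t)]])
M=Rm(np.radians(172.5));c=np.linalg.solve(np.eye(2)-M,p1-M@p0)
print("axis",c,"r",np.linalg.norm(p1-c),"ang",np.degrees(np.arctan2(*(p1-c)[::-1])))
E
```

```text
[542.4 178.9] 0.752 [408.8 184.7] 0.807 top initial (array([537.7, 177.1]), np.float64(0.832))
axis [475.40992396 177.42169668] r 67.00638528401018 ang 173.76416927506656
```

The pot is at about 173.8–173.9° in both views, so about 6.2° (0.108 rad) more. I'll also take off the side load with a 1.2 mm shift, then verify.

```bash
python3 -m pendant '0.0005 -0.0011 0 -0.02;0 0 0 -0.03;0 0 0 -0.03;0 0 0 -0.02;0 0 0 -0.008;0 0 0 0;0 0 0 0;0 0 0 0' 0 60
python3 - <<'E'
from rig import viewer,ctrl
import cv2,numpy as np
from fit import fit
from h import to
to(ctrl,472,175.8,156)
r=viewer.capture("scene");i0=cv2.imread("pics/scene0.png")[:,:,::-1]
p0,c0=fit(r,i0,(541,176));p1,c1=fit(r,r["color"],(404,175))
print(p0,p1,c1)
t=viewer.capture("top")
f=lambda i:cv2.resize(i[:,:,::-1],(400,356),interpolation=cv2.INTER_CUBIC)
cv2.imwrite("pics/c4.png",np.hstack([f(r["color"][125:205,145:235]),f(t["color"][150:230,112:202])]))
from rig import models
for c in ("scene","top"): print([(np.round(d["at"]).tolist(),round(d["p"],2)) for d in models.boxes_of(c,"black_pot")[:1]])
E
```

```text
time_s: 18.55
eef_pos: [470.9, 176.1, 156.6]
ee_rot: [-0.0, 0.495, 0.869, 0.0]
force: [-3.0, 1.1, 6.7]
grip_width: 0.174
grip_force: 59.0
t 18.55 pos [470.9 176.1 156.6] psi 30.6 q6 -0.41 toolshift m [-0.0008  0.0007  0.0006]
F [-3.   1.1  6.7] T [0.2  0.52 0.02] grip 0.174 59.0
[542.4 178.9] [406.9 177.8] 0.81
[([396.0, 167.0, 77.0], 0.74)]
[([403.0, 165.0, 77.0], 0.71)]
```

View pics/c4.png

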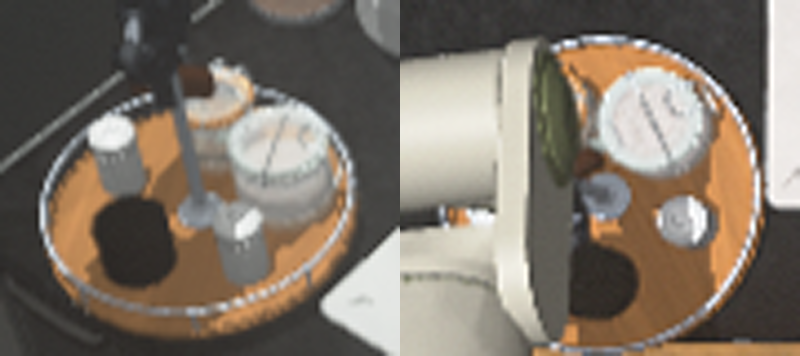

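The pot (scene crop (133,240), top crop right edge at 638) now sits at 180° within about 1°: outline fit 179.8°, network 181°. I'll firm up the grip, settle and hand in.

```bash
python3 -m pendant '0 0 0 0;0 0 0 0;0 0 0 0;0 0 0 0;0 0 0 0;0 0 0 0;0 0 0 0;0 0 0 0' 0 90
python3 - <<'E'
from rig import viewer,ctrl
from fit import fit
from h import to
to(ctrl,472,175.8,156)
r=viewer.capture("scene");print(fit(r,r["color"],(404,175)))
print(ctrl.finish_job())
E
```

```text
time_s: 19.75
eef_pos: [470.9, 176.1, 156.7]
ee_rot: [-0.0, 0.495, 0.869, 0.0]
force: [-3.7, 1.2, 6.9]
grip_width: 0.174
grip_force: 87.7
t 19.75 pos [470.9 176.1 156.7] psi 30.6 q6 -0.41 toolshift m [-0.0008  0.0008  0.0007]
F [-3.7  1.2  6.9] T [0.15 0.55 0.03] grip 0.174 87.7
(array([406.9, 177.8]), np.float64(0.809))
the job is handed in; nothing more can be done
None
```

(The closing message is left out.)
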